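# Close the press jig: wind up the pin, find it with the cover, press and hold

## Robot

A 6-joint arm with a two-finger parallel gripper is mounted at the origin on a cart in front of the work surface, level with it; the furniture and walls round the work are solid. World frame = base frame: x ahead of the robot, y to its left, z up, the work surface at z = 0. Lengths are in m, angles in rad, forces in N, time in s.
With the tool pointing down it reaches from about 0.35 to 0.775 m from the base axis. Payload 5.5 kg.
Tool frame: the origin (TCP) lies midway between the tips of the shut fingers; the grasp point (between the pads) lies 19 mm behind it; z points along the fingers, y is the line along which they close (so a half turn about z gives the same grasp; the last joint's range is limited). The gripper opens to 85 mm and grips with 20 to 120 N. Pads are 22 mm wide; open, the fingers measure 114 mm over their backs; the gripper's body (76 mm by 85 mm) begins 54 mm behind the grasp point. The pads swing forward as they close: fully open they stand 13 mm farther back than shut.
Start: joints at [-1.454, 0.313, 0.046, 1.304, 0, 1.431], TCP at [0.146, -0.556, 0.231] pointing down, gripper open.
Joint ranges: [-2.76, 2.76], [-0.86, 1.69], [-1.03, 1.26], [-2.2, 2.34], [-1.47, 1.5], [-3.14, 3.14]. Speed limits (rad/s): [2.57, 2.57, 3.14, 3.14, 3.14, 3.14].

## Interface

Orientations are given as a unit quaternion [w, x, y, z].
In Python, from workcell import telemetry, imaging, env gives the robot as it stands. The module is installed in compiled form; this text tells all that it offers.
- The arm moves only by the tool step_arm, never from a script. Its argument "moves" is a list of rows, each a list of 3 entries, a list of its own where there are three numbers: the shift along the tool's x, y, z in mm, then the turn, a rotation vector about the tool's x, y, z in rad, then the finger opening in mm, from 0 to 85.4. A call has 1 to 8 rows; each row is the pose to reach, as a shift and turn from the pose commanded when the call began, along the tool's axes at that moment; what a row does not reach only later rows make up. A row lasts 1/12 s, in which the tool goes at most 41.7 mm and 7.16 degrees, less where a joint would pass 70% of its speed; a pose out of reach is approached as far as the arm can. A call with a gripper value outside its range is refused whole. The fingers move at their own pace and stop on an object; "grip_force" is the grip in N (left out, the last holds). Time passes only in rows, so rows that repeat a pose let the fingers close. It gives the time, the measured TCP pose, the force, the opening and the grip force at its end, in the units of the state.
- telemetry.get_state(): the state, without advancing time (a new reading comes with each control period).
- imaging.read_camera(name): name is "side" or "top"; returns the picture (420x560x3 uint8, red, green, blue); there is no depth.
- imaging.camera_params(name): a dict with "camera_matrix" (3x3 intrinsics, pixels), "D" ([k1, k2, p1, p2, k3] as OpenCV has them; the pictures are not rectified), "pose" (4x4, takes a point from camera to world coordinates). Camera axes: x right, y up, looking along -z (the intrinsics and any distortion apply to the point x, -y, -z); pixel columns grow to the right and rows downward; lengths in m; the calibration is good to about 2 mm. A picture is of the moment at which its call begins. camera_params takes no time and is no camera call.
- env.hand_in(): hands the job in; it is judged then, once.
The state is a dict: "clock": time; "joint_pos": joint angles; "qvel": joint speeds; "tau": joint torques, N m; "tcp_pos": TCP position; "orientation": TCP orientation; "wrist_force": force on the tool from outside, world axes, zero at the start; "ft_torque": the same for the moment, N m; "finger_gap": finger opening in m; "grip_force": force on a finger pad.
Only numpy, scipy, OpenCV 4.12 (cv2) and the standard library are available. Lean on these libraries where they do the work, as an engineer would, in place of code of your own. Each camera call takes 0.05 s, during which the arm holds its last target. There are 200 camera calls.

## Task

Make the press jig ready: turn its hand wheel anticlockwise (seen from above) by the upright knob, one whole turn until it stops, which raises the locating pin out of the slot in the jig's sprung bed. Then take the loose cover by its grip bar, set it between the two rails, slide it along until its bore drops over the pin hidden beneath it, and press it fully down against the bed's springs. Finish while holding: keep the grip on the bar and keep the cover pressed down, and leave the other things on the table alone.

Things in the scene. Friction and masses are not known exactly. Their poses are not given: they have to be found in the camera images.
- jig: press jig fixed to the worktop: aluminium base plate 110 x 290 x 14 mm. Origin at the centre of its underside, at worktop height; z up, y along the 290 mm side. Channel for the cover at y = -70 mm, running along x; hand wheel at y = +85 mm
- channel (a point): middle of the jig's channel, on the bed's top at rest, 30 mm above the worktop; axes as the jig. Rails: fixed, 100 mm long (x -50 to 50), 62 mm apart inside, flared lips up to 53 mm above the worktop, 71 mm apart there. Slot in the bed: 40 mm along x. The pin stands in it up to 10 mm either side of this point along x; where differs and is not reported (visible once raised)
- wheel (a joint): hand wheel, 108 mm across, upright axis; rad, grows anticlockwise seen from above. Starts at -0.6 to -0.1, stop at 6.4; must end above 6.2. Stays where left (friction 0.1 N m). At 0 the knob points along the jig's +y. It raises the pin 1.4 mm per rad: hidden below the bed's top at the start; at the stop 7 mm above the resting bed. Pin: 12 mm thick, conical end with a 7 mm flat tip
- knob_grip (a point): centre of the wheel's upright knob: a round sleeve 18 mm thick, 40 mm high (34 to 74 mm above the worktop, this point at 54), 40 mm from the wheel's axis. It spins freely on its spindle, so it can be pinched from above and led round in a circle without turning the hand. Under it: wheel rim to 29 mm, collar to 32 mm
- wheel_axis (a point): point on the wheel's axis, at the same height as the knob's centre (54 mm)
- bed (a joint): sprung bed between the rails; m, 0 = up at rest, 0.005 = fully pressed down. 5 N start it moving, 11 N hold it fully down; it springs back when let go
- cover_grip (a point): centre of the loose cover's grip bar: 14 mm thick (x), 44 long (y), 36 high; 18 mm above the cover's upper face, 38 above its underside. x, y, z as the cover; lies flat on the worktop at the start. Above the worktop this point is 75 mm when the cover rests on the raised pin's tip, 68 when dropped over it onto the resting bed, 63 when pressed fully down
- cover_bore (a point): middle of the cover's underside, the mouth of a blind bore 15 mm wide, 16 deep. The cover is an aluminium block 70 (x) by 60 (y) by 20 mm, about 0.2 kg, with the grip bar on its middle. Its 60 mm side goes between the rails: cover x along jig x, either way round
- grease_jar: bystander, to be left alone: small round jar with screw cap, 40 mm across, 26 high; origin at the centre of its underside
- seal_case: bystander, to be left alone: flat clear case, 62 x 86 x 17 mm; origin at the centre of its underside
- petri_dish: bystander, to be left alone: round clear dish, 69 mm across, 16 high; origin at the centre of its underside
- tweezers: bystander, to be left alone: metal tweezers, 121 x 15 x 9 mm, lying; origin at the centre of its underside
- spare_shaft: bystander, to be left alone: tapered plastic pipette shaft, 76 x 18 x 19 mm, lying; origin at the centre of its underside
There are look-alikes about, which are no part of the job. Of the things that look like the part that bears cover_grip, take the one that is farthest to the robot's left at the start.

How it is judged:
By the outcome, as a careful person would: the job done as asked, in the order asked, and still so for the second after the job is handed in, while the arm keeps its last pose, push and grip.
It also fails if it takes over 70 s, if anything falls off the work surface, if the arm or the gripper's body presses on something with over 40 N, if the wrist force passes 120 N, or if a joint passes its speed limit or range.

## Working session

There is one attempt and no reset: what is moved stays moved. The work goes in short steps, Python scripts to look and compute and a tool call to move; the robot and the scene stay as the last step left them, time stands still between calls to the robot, and variables do not carry over. Pictures are saved under pics/ and viewed, at most 10 in all, crops included, and the job is handed in when it is done.

Besides the shell and the picture viewer there is one more tool, called in YAML: its name, and indented under it one key for each argument. step_arm: Moves the arm, as the interface text tells. Its arguments: {"type":"object","properties":{"moves":{"type":"array"},"grip_force":{"type":"number"}},"required":["moves"]}

```bash
mkdir -p pics; python3 - <<'E'
from workcell import telemetry, imaging
import cv2
print(telemetry.get_state())
for n in("top","side"):
    im=imaging.read_camera(n); cv2.imwrite(f"pics/{n}0.png",im[:,:,::-1])
    print(imaging.camera_params(n))
E
```

```text
{'clock': 0.0, 'joint_pos': array([-1.45360932e+00,  3.14013019e-01,  4.49805601e-02,  1.30361886e+00,
        1.57629538e-05,  1.43122182e+00]), 'qvel': array([-0.00033949, -0.00019169, -0.0012845 ,  0.00227767, -0.0002867 ,
       -0.00052063]), 'tau': array([-2.75249258e-03, -4.80628073e+01,  2.98531759e+01,  1.90891419e-02,
       -3.90704108e-04,  2.91028215e-06]), 'tcp_pos': array([ 0.14596935, -0.55562819,  0.23040236]), 'orientation': array([-9.27350857e-04,  9.91770077e-01,  1.28028331e-01,  1.82629308e-05]), 'wrist_force': array([0.26789768, 0.07179684, 0.64885793]), 'ft_torque': array([ 0.01255575, -0.01139956, -0.0071535 ]), 'grip_force': 0.0, 'finger_gap': 0.08532020256733513}
{'camera_matrix': array([[429.13478717,   0.        , 271.33721211],
       [  0.        , 429.13478717, 210.13990779],
       [  0.        ,   0.        ,   1.        ]]), 'D': array([0.03792273, 0.        , 0.        , 0.        , 0.        ]), 'pose': array([[ 0.01712755,  0.99785524, -0.06317877,  0.44739535],
       [-0.9998513 ,  0.01696637, -0.00308686, -0.14080556],
       [-0.00200833,  0.06322225,  0.99799745,  1.37234838],
       [ 0.        ,  0.        ,  0.        ,  1.        ]])}
{'camera_matrix': array([[429.43104642,   0.        , 281.52277942],
       [  0.        , 429.43104642, 202.29322037],
       [  0.        ,   0.        ,   1.        ]]), 'D': array([0.04508843, 0.        , 0.        , 0.        , 0.        ]), 'pose': array([[ 0.98767227,  0.06054812, -0.14435173,  0.32929583],
       [-0.15578455,  0.47044309, -0.86857036, -1.33756844],
       [ 0.01531897,  0.88035062,  0.47407606,  0.71417153],
       [ 0.        ,  0.        ,  0.        ,  1.        ]])}
```

View pics/top0.png

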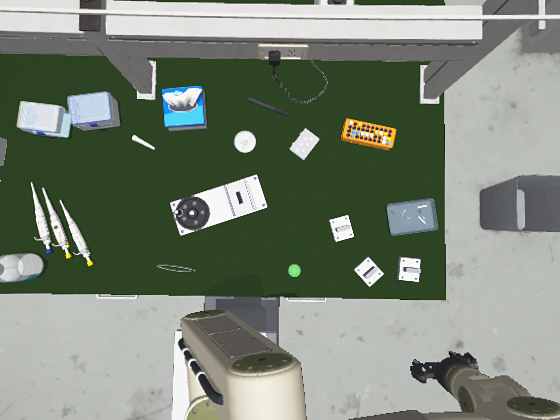

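View pics/side0.png

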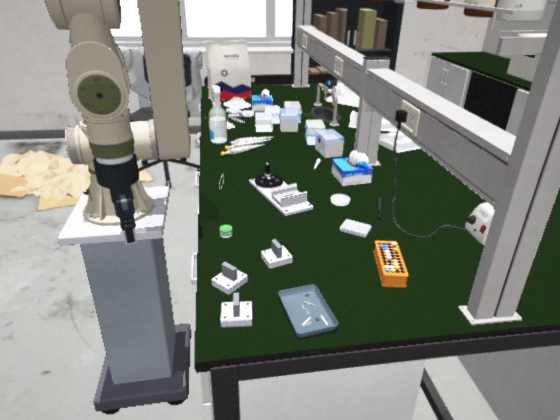

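The top picture shows the jig at about (220,205), with its wheel at (192,211) and channel at (245,194). There are three covers at (342,228), (369,271) and (409,269). The leftmost (+y) one is at (342,228). Next I'll take enlarged crops.

```bash
cat > h.py <<'E'
import numpy as np, cv2
from workcell import telemetry, imaging
def pix2w(n,u,v,z):
    p=imaging.camera_params(n);T=p["pose"]
    q=cv2.undistortPoints(np.array([[[u,v]]],float),p["camera_matrix"],p["D"])[0,0]
    d=T[:3,:3]@[q[0],-q[1],-1];o=T[:3,3]
    return o+d*(z-o[2])/d[2]
def w2pix(n,P):
    p=imaging.camera_params(n);T=p["pose"]
    c=(np.atleast_2d(P)-T[:3,3])@T[:3,:3]*[1,-1,-1]
    return cv2.projectPoints(c,np.zeros(3),np.zeros(3),p["camera_matrix"],p["D"])[0][:,0]
E
python3 - <<'E'
import cv2,numpy as np
a=cv2.imread("pics/top0.png")
A=cv2.resize(a[165:245,160:280],None,fx=6,fy=6,interpolation=cv2.INTER_CUBIC)[:, :]
cv2.imwrite("pics/c1.png",A)
s=cv2.imread("pics/side0.png")
B=cv2.resize(a[205:255,315:375],(480,400),interpolation=cv2.INTER_CUBIC)
C=cv2.resize(s[225:275,250:290],(320,400),interpolation=cv2.INTER_CUBIC)
cv2.imwrite("pics/c2.png",np.hstack([B,C]))
E
```

```text
(no output)
```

View pics/c1.png

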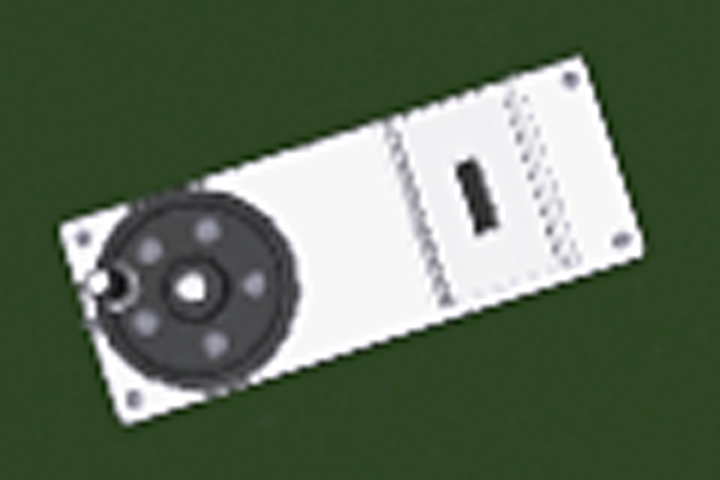

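View pics/c2.png

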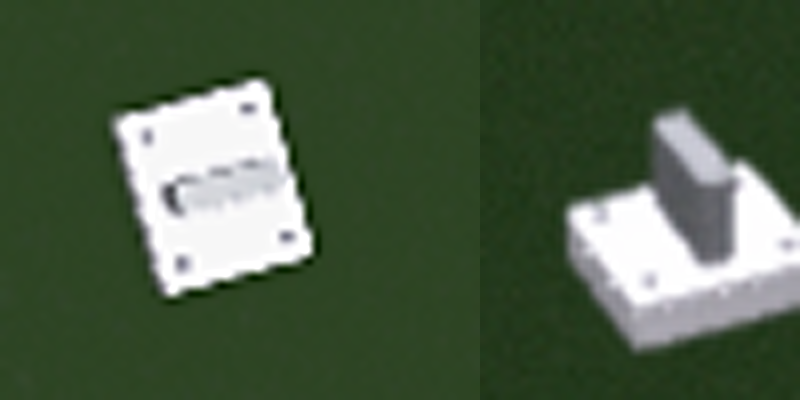

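The jig crop shows the knob top at (103,284), the wheel hub at (190,290) and the slot at (477,197). The cover is upright and intact, with its bar running roughly parallel to the jig's long side.

```bash
python3 - <<'E'
from h import *
from scipy.spatial.transform import Rotation as R
f=lambda p,s,o:((np.array(p)+.5)/s-.5+o)
def W(pts,s,o,z): return np.array([pix2w("top",*f(p,s,o),z) for p in pts])
J=W([(60,225),(582,57),(643,255),(125,424)],6,(160,165),.014)
C=W([(114,119),(265,80),(314,255),(168,297)],8,(315,205),.020)
for n,K in(("jig",J),("cov",C)):
    c=K.mean(0); y=(K[0]+K[3]-K[1]-K[2])/2; x=(K[0]+K[1]-K[2]-K[3])/2
    ay=np.arctan2(-y[0],y[1]); ax=np.arctan2(x[1],x[0])
    print(n,c.round(4),"len y,x",np.linalg.norm(y),np.linalg.norm(x),"yaw",ay,ax)
    if n=="jig": a,cj=ay,c
Rz=np.array([[np.cos(a),-np.sin(a)],[np.sin(a),np.cos(a)]])
ax=cj[:2]+Rz@[0,.085];ch=cj[:2]+Rz@[0,-.07]
k=W([(103,284)],6,(160,165),.074)[0]; slot=W([(477,197)],6,(160,165),.030)[0]
hub=W([(190,290)],6,(160,165),.034)[0]
print("axis",ax,"hub",hub,"channel",ch,"slot",slot,"knob",k, np.linalg.norm(k[:2]-ax), "wheel",Rz.T@(k[:2]-ax))
s=telemetry.get_state();q=s["orientation"];M=R.from_quat(q[[1,2,3,0]]).as_matrix();print(M.round(3))
E
```

```text
jig [0.5483 0.0314 0.014 ] len y,x 0.28813893401245466 0.11060543532896353 yaw 0.33228420679885684 0.3303026760611106
cov [ 0.4804 -0.3581  0.02  ] len y,x 0.06054792168216336 0.07199578312987256 yaw 0.2834181687854229 0.2906491645457898
axis [0.52057659 0.11179498] hub [0.51918961 0.1130817  0.034     ] channel [ 0.57113808 -0.03472648] slot [ 0.57067574 -0.03470826  0.03      ] knob [0.51933376 0.14935151 0.074     ] 0.03757709560374635 wheel [0.01107621 0.0359076 ]
[[ 0.967  0.254 -0.   ]
 [ 0.254 -0.967  0.002]
 [ 0.    -0.002 -1.   ]]
```

step_arm:
  moves:
    - [[540,-590,70],[0,0,-1.645],85]
    - [[540,-590,70],[0,0,-1.645],85]
    - [[540,-590,70],[0,0,-1.645],85]
    - [[540,-590,70],[0,0,-1.645],85]
    - [[540,-590,70],[0,0,-1.645],85]
    - [[540,-590,70],[0,0,-1.645],85]
    - [[540,-590,70],[0,0,-1.645],85]
    - [[540,-590,70],[0,0,-1.645],85]

```text
clock: 0.77
tcp_pos: [0.3008, -0.2603, 0.2018]
orientation: [-0.0, 0.807, 0.59, 0.0]
wrist_force: [1.2, -0.8, 0.0]
finger_gap: 0.0848
grip_force: 0.0
```

```bash
cat >> h.py <<'E'
from scipy.spatial.transform import Rotation as R
def rel(target,yaw=0.331):
    """shift mm and rotvec in tool axes to get TCP at target, tool y at yaw, tool z down"""
    s=telemetry.get_state();q=s["orientation"];M=R.from_quat(q[[1,2,3,0]])
    c,n=np.cos(yaw),np.sin(yaw)
    D=R.from_matrix(np.array([[-n,c,0],[c,n,0],[0,0,-1]]).T)
    D=R.from_matrix(np.array([[n,-c,0],[c,n,0],[0,0,-1]]).T) if np.linalg.det(D.as_matrix())<0 else D
    print("clk",s["clock"].round(2) if hasattr(s["clock"],"round") else s["clock"],"tcp",s["tcp_pos"].round(4),"F",s["wrist_force"].round(1),"gap",round(s["finger_gap"]*1e3,1),"grip",round(s["grip_force"],1),"q",s["joint_pos"].round(2))
    print("shift",(M.inv().apply(np.array(target)-s["tcp_pos"])*1e3).round(1),"rot",(M.inv()*D).as_rotvec().round(3))
E
python3 -c "
from h import *
rel([.519,.152,.15])"
```

```text
clk 0.7667 tcp [ 0.3008 -0.2603  0.2018] F [ 1.2 -0.8  0. ] gap 84.8 grip 0.0 q [-0.92 -0.02 -0.42  1.17  0.    0.96]
shift [459.1  82.6  51.9] rot [-0.   -0.   -0.64]
```

step_arm:
  moves:
    - [[459,83,52],[0,0,-0.64],85]
    - [[459,83,52],[0,0,-0.64],85]
    - [[459,83,52],[0,0,-0.64],85]
    - [[459,83,52],[0,0,-0.64],85]
    - [[459,83,52],[0,0,-0.64],85]
    - [[459,83,52],[0,0,-0.64],85]
    - [[459,83,52],[0,0,-0.64],85]
    - [[459,83,52],[0,0,-0.64],85]

```text
clock: 1.43
tcp_pos: [0.4577, 0.0318, 0.1649]
orientation: [0.0, 0.583, 0.813, -0.0]
wrist_force: [0.7, -1.4, -0.0]
finger_gap: 0.0849
grip_force: 0.0
```

```bash
python3 -c "
from h import *
rel([.519,.152,.15])"
```

```text
clk 1.4333 tcp [0.4577 0.0318 0.1649] F [ 0.7 -1.4 -0. ] gap 84.9 grip 0.0 q [-0.11  0.12 -0.36  1.08 -0.    1.14]
shift [94.2 96.6 14.9] rot [-0.     0.    -0.005]
```

step_arm:
  moves:
    - [[94,97,15],[0,0,0],60]
    - [[94,97,15],[0,0,0],60]
    - [[94,97,15],[0,0,0],60]
    - [[94,97,15],[0,0,0],60]
    - [[94,97,15],[0,0,0],60]
    - [[94,97,15],[0,0,0],60]
    - [[94,97,15],[0,0,0],60]

```text
clock: 2.02
tcp_pos: [0.5183, 0.1487, 0.15]
orientation: [-0.0, 0.583, 0.812, -0.001]
wrist_force: [0.1, 0.1, -0.4]
finger_gap: 0.06
grip_force: 0.0
```

```bash
python3 -c "
from h import *
rel([.519,.152,.15])
t=imaging.read_camera('top');s=imaging.read_camera('side')
A=cv2.resize(t[175:255,160:260],(500,400),interpolation=2);B=cv2.resize(s[140:220,230:290],(300,400),interpolation=2)
cv2.imwrite('pics/k.png',np.hstack([A,B])[:,:,::-1])
print(w2pix('side',[[.5192,.1517,.074],[.5192,.1517,.034]]))"
```

```text
clk 2.0167 tcp [0.5183 0.1487 0.15  ] F [ 0.1  0.1 -0.4] gap 60.0 grip 0.0 q [ 0.13  0.28 -0.2   1.09 -0.    1.38]
shift [ 2.9  1.7 -0. ] rot [-0.002  0.    -0.006]
[[267.17564169 163.0091538 ]
 [267.1833372  172.67284653]]
```

View pics/k.png

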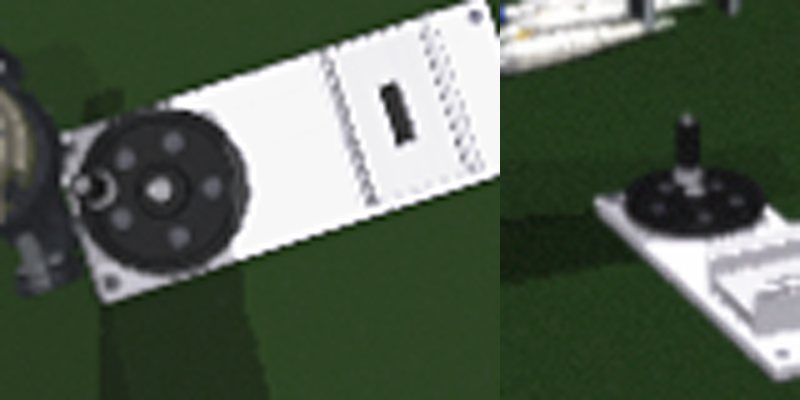

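The top crop shows the knob at (88,188). The side crop shows its top at (687,118), which matches the projection, with the fingers centred above it.

step_arm:
  moves:
    - [[3,2,40],[0,0,0],50]
    - [[3,2,80],[0,0,0],50]
    - [[3,2,112],[0,0,0],50]
    - [[3,2,112],[0,0,0],50]
    - [[3,2,112],[0,0,0],10]
    - [[3,2,112],[0,0,0],10]
    - [[3,2,112],[0,0,0],10]
    - [[3,2,112],[0,0,0],10]
  grip_force: 40

```text
clock: 2.78
tcp_pos: [0.5218, 0.1527, 0.0408]
orientation: [0.002, 0.583, 0.812, 0.001]
wrist_force: [-0.5, -2.1, 4.7]
finger_gap: 0.0171
grip_force: 39.3
```

step_arm:
  moves:
    - [[3,2,0],[0,0,0],10]
    - [[3,2,0],[0,0,0],10]
    - [[3,2,0],[0,0,0],10]

```text
clock: 3.03
tcp_pos: [0.5223, 0.153, 0.0407]
orientation: [0.004, 0.584, 0.812, -0.002]
wrist_force: [-2.8, -14.9, 9.0]
finger_gap: 0.0166
grip_force: 39.9
```

```bash
python3 -c "
from h import *
rel([.519,.152,.038])"
```

```text
clk 3.0333 tcp [0.5223 0.153  0.0407] F [ -2.8 -14.9   9. ] gap 16.6 grip 39.9 q [ 0.14  0.39 -0.34  0.84 -0.01  1.39]
shift [ 0.2 -3.4  2.7] rot [ 0.     0.009 -0.007]
```

step_arm:
  moves:
    - [[-3,0,-3],[0,0,0],10]
    - [[-3,0,-3],[0,0,0],10]
    - [[-3,0,-3],[0,0,0],10]

```text
clock: 3.28
tcp_pos: [0.5215, 0.1528, 0.041]
orientation: [0.0, 0.583, 0.812, -0.001]
wrist_force: [-0.8, -5.7, -7.6]
finger_gap: 0.0167
grip_force: 41.7
```

```bash
python3 -c "
from h import *
rel([.519,.152,.04])"
```

```text
clk 3.2833 tcp [0.5215 0.1528 0.041 ] F [-0.8 -5.7 -7.6] gap 16.7 grip 41.7 q [ 0.14  0.39 -0.34  0.84 -0.    1.38]
shift [ 0.1 -2.6  1. ] rot [-0.002  0.002 -0.006]
```

```bash
python3 -c "
import numpy as np
p=-.35;R=40;off=np.array([-1.5,0])
f=lambda a:np.array([R*np.cos(a),-R*np.sin(a)])
for c in range(5):
    rows=[]
    for i in range(1,9):
        d=f(p+i*1.4/8)-f(p)+(off if c==0 else 0); rows.append([round(d[0],1),round(d[1],1),0])
    print(round(p,2),rows); p+=1.4"
```

```text
-0.35 [[np.float64(0.3), np.float64(-6.8), 0], [np.float64(0.9), np.float64(-13.7), 0], [np.float64(0.3), np.float64(-20.7), 0], [np.float64(-1.5), np.float64(-27.4), 0], [np.float64(-4.5), np.float64(-33.8), 0], [np.float64(-8.5), np.float64(-39.5), 0], [np.float64(-13.4), np.float64(-44.4), 0], [np.float64(-19.2), np.float64(-48.4), 0]]
1.05 [[np.float64(-6.3), np.float64(-2.9), 0], [np.float64(-13.1), np.float64(-4.7), 0], [np.float64(-20.1), np.float64(-5.3), 0], [np.float64(-27.0), np.float64(-4.7), 0], [np.float64(-33.8), np.float64(-2.8), 0], [np.float64(-40.1), np.float64(0.2), 0], [np.float64(-45.8), np.float64(4.2), 0], [np.float64(-50.7), np.float64(9.2), 0]]
2.45 [[np.float64(-4.0), np.float64(5.8), 0], [np.float64(-6.9), np.float64(12.1), 0], [np.float64(-8.6), np.float64(18.9), 0], [np.float64(-9.2), np.float64(25.8), 0], [np.float64(-8.5), np.float64(32.8), 0], [np.float64(-6.6), np.float64(39.5), 0], [np.float64(-3.6), np.float64(45.8), 0], [np.float64(0.4), np.float64(51.5), 0]]
3.85 [[np.float64(5.0), np.float64(4.9), 0], [np.float64(10.8), np.float64(8.8), 0], [np.float64(17.1), np.float64(11.7), 0], [np.float64(23.9), np.float64(13.4), 0], [np.float64(30.9), np.float64(14.0), 0], [np.float64(37.8), np.float64(13.3), 0], [np.float64(44.6), np.float64(11.4), 0], [np.float64(50.9), np.float64(8.3), 0]]
5.25 [[np.float64(5.7), np.float64(-4.1), 0], [np.float64(10.5), np.float64(-9.1), 0], [np.float64(14.5), np.float64(-14.9), 0], [np.float64(17.3), np.float64(-21.3), 0], [np.float64(19.0), np.float64(-28.1), 0], [np.float64(19.5), np.float64(-35.0), 0], [np.float64(18.8), np.float64(-42.0), 0], [np.float64(16.9), np.float64(-48.7), 0]]
```

step_arm:
  moves:
    - [[0.3,-6.8,0],[0,0,0],10]
    - [[0.9,-13.7,0],[0,0,0],10]
    - [[0.3,-20.7,0],[0,0,0],10]
    - [[-1.5,-27.4,0],[0,0,0],10]
    - [[-4.5,-33.8,0],[0,0,0],10]
    - [[-8.5,-39.5,0],[0,0,0],10]
    - [[-13.4,-44.4,0],[0,0,0],10]
    - [[-19.2,-48.4,0],[0,0,0],10]

```text
clock: 3.95
tcp_pos: [0.4801, 0.1198, 0.041]
orientation: [-0.001, 0.583, 0.813, -0.001]
wrist_force: [-1.0, 3.4, -9.6]
finger_gap: 0.0166
grip_force: 41.5
```

```bash
cat >> h.py <<'E'
def wh(ax=(.5203,.1128)):
    s=telemetry.get_state();a=.331
    d=s["tcp_pos"][:2]-ax;j=np.array([[np.cos(a),np.sin(a)],[-np.sin(a),np.cos(a)]])@d
    print("phi",np.arctan2(-j[0],j[1]),"R",np.hypot(*d),"Fjig",(np.array([[np.cos(a),np.sin(a)],[-np.sin(a),np.cos(a)]])@s["wrist_force"][:2]).round(1))
E
python3 -c "
from h import *
wh()"
```

```text
phi 1.0663341289282564 R 0.04080630727233813 Fjig [0.2 3.5]
```

Tracking well, so I'll continue.

step_arm:
  moves:
    - [[-6.3,-2.9,0],[0,0,0],10]
    - [[-13.1,-4.7,0],[0,0,0],10]
    - [[-20.1,-5.3,0],[0,0,0],10]
    - [[-27.0,-4.7,0],[0,0,0],10]
    - [[-33.8,-2.8,0],[0,0,0],10]
    - [[-40.1,0.2,0],[0,0,0],10]
    - [[-45.8,4.2,0],[0,0,0],10]
    - [[-50.7,9.2,0],[0,0,0],10]

```text
clock: 4.62
tcp_pos: [0.508, 0.0743, 0.0411]
orientation: [0.0, 0.583, 0.812, -0.0]
wrist_force: [-1.9, 3.6, -11.5]
finger_gap: 0.0167
grip_force: 41.4
```

step_arm:
  moves:
    - [[-4.0,5.8,0],[0,0,0],10]
    - [[-6.9,12.1,0],[0,0,0],10]
    - [[-8.6,18.9,0],[0,0,0],10]
    - [[-9.2,25.8,0],[0,0,0],10]
    - [[-8.5,32.8,0],[0,0,0],10]
    - [[-6.6,39.5,0],[0,0,0],10]
    - [[-3.6,45.8,0],[0,0,0],10]
    - [[0.4,51.5,0],[0,0,0],10]

```text
clock: 5.28
tcp_pos: [0.5544, 0.0927, 0.041]
orientation: [-0.002, 0.583, 0.813, -0.001]
wrist_force: [-10.8, 2.3, -2.6]
finger_gap: 0.0165
grip_force: 42.3
```

```bash
python3 -c "
from h import *
wh()"
```

```text
phi -2.4342192377961203 R 0.039544150627630247 Fjig [-9.5  5.7]
```

step_arm:
  moves:
    - [[5.0,4.0,0],[0,0,0],10]
    - [[10.8,7.3,0],[0,0,0],10]
    - [[17.1,10.2,0],[0,0,0],10]
    - [[23.9,11.9,0],[0,0,0],10]
    - [[30.9,12.5,0],[0,0,0],10]
    - [[37.8,11.8,0],[0,0,0],10]
    - [[44.6,9.9,0],[0,0,0],10]
    - [[50.9,6.8,0],[0,0,0],10]

```text
clock: 5.95
tcp_pos: [0.5476, 0.1412, 0.0411]
orientation: [0.002, 0.583, 0.812, -0.001]
wrist_force: [0.1, -4.7, -12.1]
finger_gap: 0.0166
grip_force: 41.3
```

step_arm:
  moves:
    - [[5.7,-4.1,0],[0,0,0],10]
    - [[10.5,-9.1,0],[0,0,0],10]
    - [[14.5,-14.9,0],[0,0,0],10]
    - [[17.3,-21.3,0],[0,0,0],10]
    - [[19.0,-28.1,0],[0,0,0],10]
    - [[19.5,-35.0,0],[0,0,0],10]
    - [[18.8,-42.0,0],[0,0,0],10]

```text
clock: 6.53
tcp_pos: [0.5014, 0.1481, 0.0416]
orientation: [0.0, 0.583, 0.813, 0.003]
wrist_force: [20.8, 14.1, -36.6]
finger_gap: 0.0167
grip_force: 39.7
```

```bash
python3 -c "
from h import *
wh()"
```

```text
phi 0.15979089913636532 R 0.04008019670427191 Fjig [24.2  6.6]
```

The wheel is at its stop: φ is about 6.4 and the tangential force is 24 N. I'll relax, release and rise.

step_arm:
  moves:
    - [[0,5,1],[0,0,0],10]
    - [[0,5,1],[0,0,0],10]
    - [[0,5,1],[0,0,0],50]
    - [[0,5,1],[0,0,0],50]
    - [[0,5,1],[0,0,0],50]
    - [[0,5,-40],[0,0,0],50]
    - [[0,5,-80],[0,0,0],50]
    - [[0,5,-110],[0,0,0],50]

```text
clock: 7.2
tcp_pos: [0.5059, 0.148, 0.155]
orientation: [0.001, 0.583, 0.812, 0.001]
wrist_force: [1.4, 0.2, 0.2]
finger_gap: 0.05
grip_force: 0.0
```

```bash
python3 -c "
from h import *
wh()
rel([.4804,-.3581,.12],.287)
t=imaging.read_camera('top');s=imaging.read_camera('side')
A=cv2.resize(t[165:245,170:275],(525,400),interpolation=2);B=cv2.resize(s[155:225,245:315],(275,275),interpolation=2)
B=np.vstack([B,np.zeros((125,275,3),np.uint8)])
cv2.imwrite('pics/p.png',np.hstack([A,B])[:,:,::-1])"
```

```text
phi 0.05722188158439789 R 0.03800315473142368 Fjig [ 1.4 -0.3]
clk 7.2 tcp [0.5059 0.148  0.155 ] F [1.4 0.2 0.2] gap 50.0 grip 0.0 q [ 0.13  0.25 -0.22  1.09 -0.    1.38]
shift [-471.3 -186.2   34.9] rot [0.003 0.001 0.039]
```

View pics/p.png

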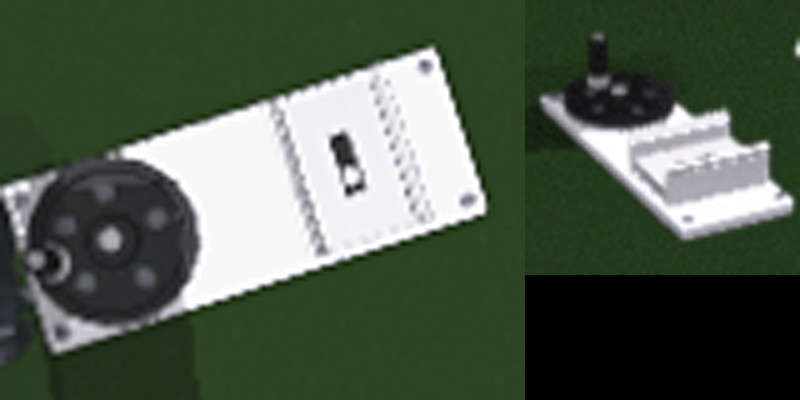

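The pin is raised and shows white in the slot at crop (351,178). The knob top is at (40,261). Next I'll compute both positions and the move to the cover.

```bash
python3 -c "
from h import *
a=.331;J=np.array([[np.cos(a),np.sin(a)],[-np.sin(a),np.cos(a)]])
P=lambda u,v,z:pix2w('top',(u+.5)/5-.5+170,(v+.5)/5-.5+165,z)
k=P(40,261,.074)[:2];d=J@(k-[.5203,.1128]);print('wheel',np.arctan2(-d[0],d[1]),np.hypot(*d))
p=P(351,178,.037)[:2];print('pin',p,J@(p-[.571,-.0347]))
"
```

```text
wheel 0.1072417015077487 0.03702668969238389
pin [ 0.56134939 -0.0376878 ] [-0.01009776  0.00031073]
```

step_arm:
  moves:
    - [[-471,-186,35],[0,0,0.044],85]
    - [[-471,-186,35],[0,0,0.044],60]
    - [[-471,-186,35],[0,0,0.044],60]
    - [[-471,-186,35],[0,0,0.044],60]
    - [[-471,-186,35],[0,0,0.044],60]
    - [[-471,-186,35],[0,0,0.044],60]
    - [[-471,-186,35],[0,0,0.044],60]
    - [[-471,-186,35],[0,0,0.044],60]

```text
clock: 7.97
tcp_pos: [0.4878, -0.1862, 0.1285]
orientation: [0.001, 0.601, 0.799, -0.0]
wrist_force: [1.1, 0.8, 1.3]
finger_gap: 0.0605
grip_force: 0.0
```

```bash
python3 -c "
from h import *
rel([.4804,-.3581,.12],.287)"
```

```text
clk 7.9667 tcp [ 0.4878 -0.1862  0.1285] F [1.1 0.8 1.3] gap 60.5 grip 0.0 q [-0.52  0.27 -0.28  1.03 -0.    0.77]
shift [-163.   -54.9    8.7] rot [ 0.001  0.001 -0.005]
```

step_arm:
  moves:
    - [[-163,-55,9],[0,0,-0.005],60]
    - [[-163,-55,9],[0,0,-0.005],60]
    - [[-163,-55,9],[0,0,-0.005],60]
    - [[-163,-55,9],[0,0,-0.005],60]
    - [[-163,-55,9],[0,0,-0.005],60]
    - [[-163,-55,9],[0,0,-0.005],60]
    - [[-163,-55,9],[0,0,-0.005],60]

```text
clock: 8.55
tcp_pos: [0.4802, -0.3556, 0.119]
orientation: [-0.001, 0.599, 0.801, 0.0]
wrist_force: [-0.3, 0.3, -0.8]
finger_gap: 0.0601
grip_force: 0.0
```

```bash
python3 -c "
from h import *
rel([.4804,-.3581,.024],.287)
t=imaging.read_camera('top');s=imaging.read_camera('side')
A=cv2.resize(t[195:275,315:395],(400,400),interpolation=2);B=cv2.resize(s[205:285,240:320],(400,400),interpolation=2)
cv2.imwrite('pics/g.png',np.hstack([A,B])[:,:,::-1])
print(w2pix('side',[[.4804,-.3581,.056],[.4804,-.3581,.12]]))"
```

```text
clk 8.55 tcp [ 0.4802 -0.3556  0.119 ] F [-0.3  0.3 -0.8] gap 60.1 grip 0.0 q [-0.77  0.41 -0.09  1.07  0.    0.51]
shift [-2.5 -0.5 95. ] rot [-0.    -0.001 -0.001]
[[276.65326609 242.0004785 ]
 [276.89151154 222.06815612]]
```

View pics/g.png

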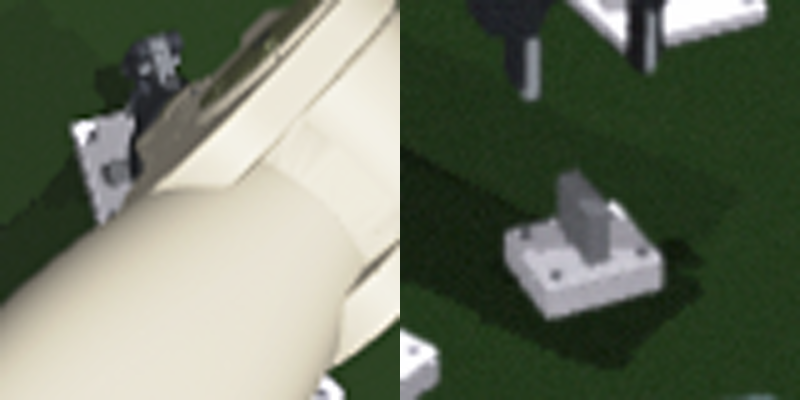

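The cover's bar top sits at side crop (582,197), within 2 px of its projection, and the fingers straddle it. Now I'll descend and grip.

step_arm:
  moves:
    - [[-4.5,-1,40],[0,0,0],60]
    - [[-4.5,-1,75],[0,0,0],60]
    - [[-4.5,-1,94],[0,0,0],60]
    - [[-4.5,-1,94],[0,0,0],60]
    - [[-4.5,-1,94],[0,0,0],5]
    - [[-4.5,-1,94],[0,0,0],5]
    - [[-4.5,-1,94],[0,0,0],5]
    - [[-4.5,-1,94],[0,0,0],5]
  grip_force: 80

```text
clock: 9.32
tcp_pos: [0.4826, -0.3613, 0.0278]
orientation: [0.002, 0.598, 0.801, -0.0]
wrist_force: [-3.4, 4.4, 6.4]
finger_gap: 0.0126
grip_force: 80.0
```

step_arm:
  moves:
    - [[0,0,0],[0,0,0],5]
    - [[0,0,0],[0,0,0],5]
    - [[0,0,0],[0,0,0],5]

```text
clock: 9.57
tcp_pos: [0.4827, -0.3614, 0.0278]
orientation: [0.002, 0.599, 0.801, -0.0]
wrist_force: [0.9, 1.3, 6.1]
finger_gap: 0.013
grip_force: 79.2
```

```bash
python3 -c "
from h import *
rel([.4804,-.3581,.024],.287)"
```

```text
clk 9.5667 tcp [ 0.4827 -0.3614  0.0278] F [0.9 1.3 6.1] gap 13.0 grip 79.2 q [-0.78  0.5  -0.2   0.87  0.    0.51]
shift [ 3.8 -1.3  3.8] rot [0.003 0.004 0.   ]
```

step_arm:
  moves:
    - [[0,0,-40],[0,0,0],5]
    - [[0,0,-80],[0,0,0],5]
    - [[0,0,-120],[0,0,0],5]
    - [[0,0,-120],[0,0,0],5]
    - [[0,0,-120],[0,0,0],5]

```text
clock: 9.98
tcp_pos: [0.483, -0.3622, 0.1493]
orientation: [0.004, 0.599, 0.801, -0.001]
wrist_force: [0.3, 0.1, -2.0]
finger_gap: 0.0127
grip_force: 78.6
```

```bash
python3 -c "
from h import *
rel([.5762,-.0345,.13],.331)"
```

```text
clk 9.9833 tcp [ 0.483  -0.3622  0.1493] F [ 0.3  0.1 -2. ] gap 12.7 grip 78.6 q [-0.78  0.4  -0.04  1.13 -0.    0.51]
shift [288.  182.1  18. ] rot [ 0.004  0.007 -0.044]
```

step_arm:
  moves:
    - [[288,182,18],[0.004,0.007,-0.044],5]
    - [[288,182,18],[0.004,0.007,-0.044],5]
    - [[288,182,18],[0.004,0.007,-0.044],5]
    - [[288,182,18],[0.004,0.007,-0.044],5]
    - [[288,182,18],[0.004,0.007,-0.044],5]
    - [[288,182,18],[0.004,0.007,-0.044],5]
    - [[288,182,18],[0.004,0.007,-0.044],5]
    - [[288,182,18],[0.004,0.007,-0.044],5]

```text
clock: 10.65
tcp_pos: [0.571, -0.0379, 0.126]
orientation: [-0.005, 0.581, 0.814, -0.0]
wrist_force: [0.4, 0.4, -1.9]
finger_gap: 0.0127
grip_force: 78.5
```

step_arm:
  moves:
    - [[0,0,0],[0,0,0],5]

```text
clock: 10.73
tcp_pos: [0.5717, -0.0329, 0.1256]
orientation: [-0.006, 0.578, 0.816, 0.001]
wrist_force: [-0.5, -0.5, -0.8]
finger_gap: 0.0129
grip_force: 78.6
```

```bash
python3 -c "
from h import *
rel([.5762,-.0345,.13],.331)"
```

```text
clk 10.7333 tcp [ 0.5717 -0.0329  0.1256] F [-0.5 -0.5 -0.8] gap 12.9 grip 78.6 q [-0.2   0.37 -0.14  1.07  0.01  1.03]
shift [-3.   3.7 -4.4] rot [-0.005 -0.011  0.008]
```

step_arm:
  moves:
    - [[-3,4,26],[-0.005,-0.011,0.008],5]
    - [[-3,4,26],[-0.005,-0.011,0.008],5]
    - [[-3,4,26],[-0.005,-0.011,0.008],5]
    - [[-3,4,26],[-0.005,-0.011,0.008],5]

```text
clock: 11.07
tcp_pos: [0.5757, -0.0419, 0.1012]
orientation: [0.001, 0.584, 0.811, -0.001]
wrist_force: [0.1, -0.1, -1.3]
finger_gap: 0.0128
grip_force: 78.5
```

```bash
python3 -c "
from h import *
rel([.5762,-.0345,.095],.331)
t=imaging.read_camera('top');s=imaging.read_camera('side')
A=cv2.resize(t[165:245,190:270],(400,400),interpolation=2);B=cv2.resize(s[165:225,260:320],(400,400),interpolation=2)
cv2.imwrite('pics/f.png',np.hstack([A,B])[:,:,::-1])"
```

```text
clk 11.0667 tcp [ 0.5757 -0.0419  0.1012] F [ 0.1 -0.1 -1.3] gap 12.8 grip 78.5 q [-0.21  0.39 -0.18  1.01 -0.    1.04]
shift [6.9 2.9 6.2] rot [-0.001  0.003 -0.009]
```

View pics/f.png

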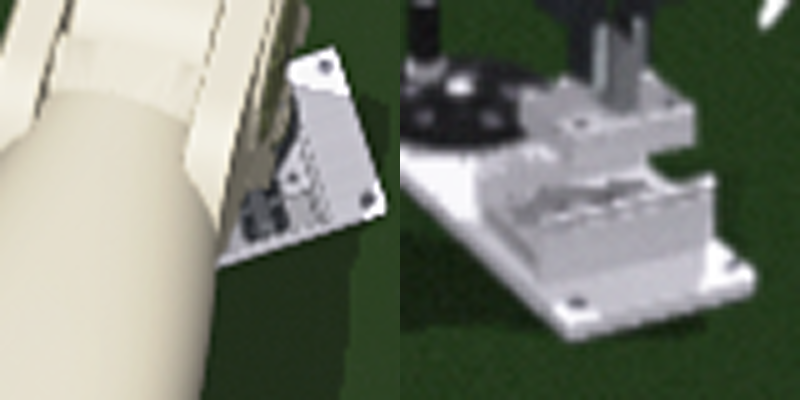

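The cover hangs level over the channel. In the side crop its front upper edge runs from (570,143) to (695,105). The near rail's top edge runs from (535,240) to (712,178).

```bash
python3 -c "
from h import *
a=.331;J=np.array([[np.cos(a),np.sin(a)],[-np.sin(a),np.cos(a)]]);k=400/60
P=lambda u,v,z:pix2w('side',(u-400+.5)/k-.5+260,(v+.5)/k-.5+165,z)
c=[.5757,-.0419]
for u,v,z in[(570,143,.0934),(695,105,.0934),(575,180,.0734),(697,143,.0734)]: print('cov rel tcp',(J@(P(u,v,z)[:2]-c)*1e3).round(1))
for u,v in[(535,240),(712,178)]: print('rail rel channel',(J@(P(u,v,.053)[:2]-[.571,-.0347])*1e3).round(1))
"
```

```text
cov rel tcp [-42.6 -36.8]
cov rel tcp [ 35.  -26.3]
cov rel tcp [-40.4 -38.8]
cov rel tcp [ 35.2 -29.6]
rail rel channel [-67.4 -60.5]
rail rel channel [ 45.4 -40.9]
```

step_arm:
  moves:
    - [[8,3,6],[0,0,-0.009],5]
    - [[8,3,6],[0,0,-0.009],5]
    - [[8,3,6],[0,0,-0.009],5]
    - [[8,3,6],[0,0,-0.009],5]

```text
clock: 11.5
tcp_pos: [0.577, -0.033, 0.0958]
orientation: [0.002, 0.581, 0.814, -0.001]
wrist_force: [-0.5, -0.7, -1.9]
finger_gap: 0.0126
grip_force: 78.6
```

```bash
python3 -c "
from h import *
rel([.5757,-.0331,.080],.331)"
```

```text
clk 11.5 tcp [ 0.577  -0.033   0.0958] F [-0.5 -0.7 -1.9] gap 12.6 grip 78.6 q [-0.19  0.39 -0.18  0.99 -0.    1.04]
shift [ 0.4 -1.3 15.8] rot [0.001 0.004 0.001]
```

Now I'll lower in small rows, checking the forces.

step_arm:
  moves:
    - [[0,-1,5],[0,0.004,0],5]
    - [[0,-1,10],[0,0.004,0],5]
    - [[0,-1,14],[0,0.004,0],5]
    - [[0,-1,17],[0,0.004,0],5]
    - [[0,-1,17],[0,0.004,0],5]

```text
clock: 11.92
tcp_pos: [0.5754, -0.0334, 0.0775]
orientation: [-0.0, 0.581, 0.814, 0.0]
wrist_force: [-0.1, -0.1, -1.0]
finger_gap: 0.0128
grip_force: 78.6
```

step_arm:
  moves:
    - [[0,0,2],[0,0,0],5]
    - [[0,0,4],[0,0,0],5]
    - [[0,0,6],[0,0,0],5]
    - [[0,0,6],[0,0,0],5]

```text
clock: 12.25
tcp_pos: [0.5769, -0.0341, 0.073]
orientation: [0.001, 0.581, 0.814, 0.0]
wrist_force: [2.1, -2.3, -0.8]
finger_gap: 0.0126
grip_force: 79.0
```

```bash
python3 -c "
from h import *
rel([.5757,-.0331,.068],.331);wh()"
```

```text
clk 12.25 tcp [ 0.5769 -0.0341  0.073 ] F [ 2.1 -2.3 -0.8] gap 12.6 grip 79.0 q [-0.2   0.41 -0.22  0.94 -0.    1.04]
shift [ 1.3 -0.8  5. ] rot [0.002 0.002 0.001]
phi -3.1049314579892133 R 0.15742358544791302 Fjig [ 1.2 -2.9]
```

The +y lip is nudging the cover slightly, so I'll ease 1 mm to −y while going down onto the pin.

step_arm:
  moves:
    - [[-1,0,2],[0,0,0],5]
    - [[-1,0,4],[0,0,0],5]
    - [[-1,0,6],[0,0,0],5]
    - [[-1,0,6],[0,0,0],5]

```text
clock: 12.58
tcp_pos: [0.5768, -0.0349, 0.0663]
orientation: [0.001, 0.581, 0.814, 0.0]
wrist_force: [2.0, -4.0, -2.9]
finger_gap: 0.0127
grip_force: 78.5
```

```bash
python3 -c "
from h import *
rel([.5757,-.0331,.065],.331);wh()"
```

```text
clk 12.5833 tcp [ 0.5768 -0.0349  0.0663] F [ 2.  -4.  -2.9] gap 12.7 grip 78.5 q [-0.2   0.42 -0.22  0.93 -0.    1.04]
shift [ 2.1 -0.5  1.3] rot [0.001 0.001 0.001]
phi -3.107057663093158 R 0.15813917165149888 Fjig [ 0.6 -4.4]
```

step_arm:
  moves:
    - [[-1,0,1],[0,0,0],5]
    - [[-1,0,2.5],[0,0,0],5]
    - [[-1,0,2.5],[0,0,0],5]
    - [[-1,0,2.5],[0,0,0],5]

```text
clock: 12.92
tcp_pos: [0.5767, -0.0351, 0.0645]
orientation: [0.0, 0.58, 0.814, 0.001]
wrist_force: [-0.3, -1.3, 2.8]
finger_gap: 0.0123
grip_force: 79.4
```

```bash
python3 -c "
from h import *
rel([.5615,-.038,.065],.331);wh()"
```

```text
clk 12.9167 tcp [ 0.5767 -0.0351  0.0645] F [-0.3 -1.3  2.8] gap 12.3 grip 79.4 q [-0.2   0.42 -0.23  0.93  0.    1.04]
shift [  2.2 -15.3  -0.6] rot [ 0.001 -0.     0.001]
phi -3.1084734534184495 R 0.1583031230781351 Fjig [-0.7 -1.1]
```

Contact came at the pin-tip height, as expected. Now I'll slide along −x of the jig.

step_arm:
  moves:
    - [[0,-2,1],[0,0,0],5]
    - [[0,-4,1],[0,0,0],5]
    - [[0,-6,1],[0,0,0],5]
    - [[0,-8,1],[0,0,0],5]
    - [[0,-9.5,1],[0,0,0],5]
    - [[0,-11,1],[0,0,0],5]
    - [[0,-11,1],[0,0,0],5]

```text
clock: 13.5
tcp_pos: [0.5672, -0.0387, 0.0639]
orientation: [0.001, 0.58, 0.814, 0.001]
wrist_force: [2.4, 0.3, 4.2]
finger_gap: 0.0125
grip_force: 79.5
```

```bash
python3 -c "
from h import *
rel([.5615,-.038,.058],.331);wh()"
```

```text
clk 13.5 tcp [ 0.5672 -0.0387  0.0639] F [2.4 0.3 4.2] gap 12.5 grip 79.5 q [-0.21  0.4  -0.25  0.91  0.    1.03]
shift [ 2.5 -5.2  5.9] rot [0.003 0.    0.001]
phi 3.110822672838097 R 0.15858908693448545 Fjig [ 2.4 -0.5]
```

step_arm:
  moves:
    - [[0,-1,1],[0,0,0],5]
    - [[0,-2,1],[0,0,0],5]
    - [[0,-2,1],[0,0,0],5]

```text
clock: 13.75
tcp_pos: [0.5631, -0.0398, 0.0611]
orientation: [-0.001, 0.581, 0.814, -0.001]
wrist_force: [-1.0, -1.9, -1.3]
finger_gap: 0.0126
grip_force: 78.8
```

step_arm:
  moves:
    - [[0,-1,0],[0,0,0],5]
    - [[0,-2,0],[0,0,0],5]
    - [[0,-2,0],[0,0,0],5]

```text
clock: 14.0
tcp_pos: [0.5617, -0.0402, 0.0614]
orientation: [-0.0, 0.581, 0.814, -0.0]
wrist_force: [0.6, -2.0, -1.8]
finger_gap: 0.0127
grip_force: 78.6
```

```bash
python3 -c "
from h import *
rel([.5615,-.038,.058],.331);wh()"
```

```text
clk 14.0 tcp [ 0.5617 -0.0402  0.0614] F [ 0.6 -2.  -1.8] gap 12.7 grip 78.6 q [-0.21  0.4  -0.27  0.91  0.    1.02]
shift [2.2 0.5 3.4] rot [-0.001 -0.001  0.001]
phi 3.0749795620210665 R 0.15855831212198565 Fjig [-0.1 -2.1]
```

It dropped below the pin-tip height, so the bore is over the pin. Lowering to the bed.

step_arm:
  moves:
    - [[0,0,2],[0,0,0],5]
    - [[0,0,4],[0,0,0],5]
    - [[0,0,5],[0,0,0],5]
    - [[0,0,5],[0,0,0],5]

```text
clock: 14.33
tcp_pos: [0.5623, -0.0401, 0.0571]
orientation: [0.0, 0.581, 0.814, 0.0]
wrist_force: [-0.5, -1.2, 2.3]
finger_gap: 0.0127
grip_force: 79.3
```

```bash
python3 -c "
from h import *
rel([.5615,-.038,.053],.331);wh()"
```

```text
clk 14.3333 tcp [ 0.5623 -0.0401  0.0571] F [-0.5 -1.2  2.3] gap 12.7 grip 79.3 q [-0.21  0.4  -0.27  0.9   0.    1.02]
shift [ 2.2 -0.1  4.1] rot [ 0.001 -0.     0.001]
phi 3.078563158398162 R 0.15853844081897908 Fjig [-0.9 -0.9]
```

On the bed (expected 0.0578). Pressing down now.

step_arm:
  moves:
    - [[0,0,2],[0,0,0],5]
    - [[0,0,4],[0,0,0],5]
    - [[0,0,6],[0,0,0],5]
    - [[0,0,7],[0,0,0],5]
    - [[0,0,8],[0,0,0],5]
    - [[0,0,8],[0,0,0],5]
  grip_force: 100

```text
clock: 14.83
tcp_pos: [0.5625, -0.0401, 0.0527]
orientation: [0.001, 0.58, 0.814, 0.001]
wrist_force: [-10.3, 1.0, 28.4]
finger_gap: 0.012
grip_force: 104.6
```

```bash
python3 -c "
from h import *
rel([.5615,-.038,.053],.331);wh()"
```

```text
clk 14.8333 tcp [ 0.5625 -0.0401  0.0527] F [-10.3   1.   28.4] gap 12.0 grip 104.6 q [-0.21  0.41 -0.28  0.88  0.    1.02]
shift [ 2.3 -0.3 -0.3] rot [0.002 0.001 0.001]
phi 3.080117730335278 R 0.15859916572155788 Fjig [-9.4  4.3]
```

step_arm:
  moves:
    - [[0,0,0],[0,0,0],5]
    - [[0,0,0],[0,0,0],5]
    - [[0,0,0],[0,0,0],5]
    - [[0,0,0],[0,0,0],5]
    - [[0,0,0],[0,0,0],5]
    - [[0,0,0],[0,0,0],5]

```text
clock: 15.33
tcp_pos: [0.5625, -0.0401, 0.0527]
orientation: [0.001, 0.58, 0.814, 0.001]
wrist_force: [-10.5, 0.2, 27.1]
finger_gap: 0.0126
grip_force: 104.6
```

```bash
python3 -c "
from h import *
t=imaging.read_camera('top');s=imaging.read_camera('side')
A=cv2.resize(t[165:245,160:240],(400,400),interpolation=2);B=cv2.resize(s[165:225,260:320],(400,400),interpolation=2)
cv2.imwrite('pics/z.png',np.hstack([A,B])[:,:,::-1])"
```

```text
(no output)
```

View pics/z.png

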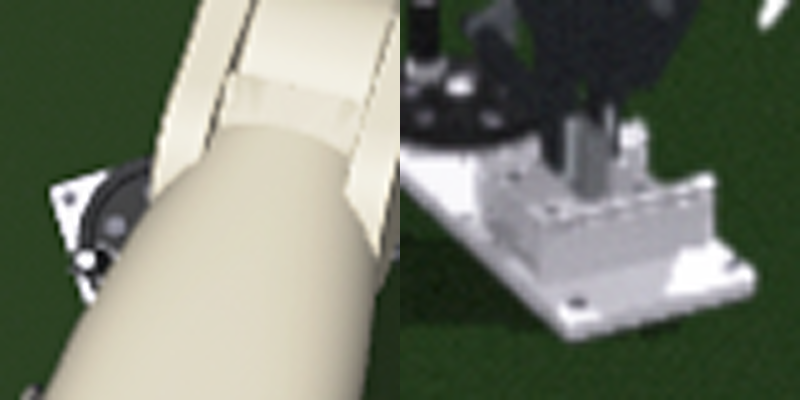

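The cover sits between the rails with its top below the lips and its bar still gripped. The knob at (87,261) hasn't moved, so I'll hand in.

```bash
python3 -c "
from workcell import env
print(env.hand_in())"
```

```text
the job is handed in; nothing more can be done
None
```

I handed the job in at about 15 s with the wheel at its stop, the cover over the raised pin and pressed fully down (about 27 N), and the bar still gripped; no verdict came back.

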